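# Seat the plug arbor in the rotary table's taper bore

### The job

Take the plug arbor (the one with the plain flat-topped cylinder above its collar) out of the blue rack, set its tapered shank gently into the centre bore of the rotary table and let go of it. Then pick up the brass bar and, with its end, tap the top of the arbor down with two or more light taps, lifting the bar off between them, until the taper is locked home with its collar less than 5 mm above the table's face. No heavy blows; finally stand the bar upright on the bench again, and leave the other things where they are.

Things in the scene. Friction and masses are not known exactly. Their poses are not given: they have to be found in the camera images.
- arbor: Plug arbor, bright steel, 104 mm long, 0.2 kg, hanging upright in any one of the rack's three holes. From the bottom: shank 64 mm long (No 2 Morse taper, 14.8 mm across near the small end, 18 mm at the collar), collar 30 mm across, 6 mm thick, then a plain cylinder 20 mm across, 34 mm tall, flat on top: the place to grip and to tap. Origin at the centre of the lower end, z up its axis.
- arbor_collar (a point): Centre of the underside of the arbor's collar, 64 mm above its lower end. Set by hand in the bore it stands about 6 to 7 mm above the disc's face (5.3 to 9.5 mm counts as set by hand); locked home, less than 5 mm.
- arbor_top (a point): Centre of the arbor's flat top, 104 mm above its lower end, 40 mm above the collar's underside. Locking it home takes taps that press it with 15 to 28 N, and sinks it some 2 mm below where it stands when set by hand; over 35 N between bar and arbor is a heavy blow.
- rotary: Rotary table of a milling machine lying on a steel packing plate on the bench, fixed: grey cast base 150 x 118 mm, steel disc 110 mm across with four T-slots, its face 80 to 88 mm above the bench (the packing differs); a crank sticks out 155 mm from the axis towards its own +x, no higher than the face. Origin under the disc's centre, 80 mm below its face.
- bore (a point): Centre of the bore's mouth in the disc's face; z up. A No 2 Morse socket (1:20), 18 mm wide, its mouth chamfered to 22 mm, open below. The shank first bears softly when the collar is 8.8 mm above the face and then wedges: about 5 N at 6.5 mm, 13 to 24 N (by hidden friction) at 5 mm, some 14 N more for each further mm. It stays where it is driven.
- rack: Blue printed rack, fixed, 190 mm long (its x), 62 mm wide (its y), 80 mm high, three 22 mm holes in its top in a row along its x, 60 mm apart; an arbor hangs by its collar in each, the collar resting on the rack's top. Origin under its centre on the bench.
- bar: Brass knocking bar, a plain cylinder 25 mm across and 120 mm long, 0.35 to 0.6 kg, standing upright on the bench. Origin at the centre of its lower end, z up along its axis.
- centre: Dead centre: same shank and collar as the arbor, but ending in a 60 degree point; hangs in the rack. Bystander. Origin at the shank's lower end.
- stub: Stub arbor: same shank and collar, with a thin 12 mm stud carrying a washer and nut; hangs in the rack. Bystander. Origin at the shank's lower end.
- hub: Printed blue hub, 66 mm across, 58 mm tall, standing on the bench. Bystander. Origin at the centre of its underside.
- flange: Printed blue flower-shaped flange, about 156 mm across, 5 mm thick, lying flat. Bystander. Origin at the centre of its underside.
- driver: Screwdriver lying on the bench. Bystander.
- spray: Small clear bottle with red cap, 48 mm across, 130 mm tall. Bystander. Origin at the centre of its underside.
- scraper: Print scraper with a black handle, 200 mm long, lying flat. Bystander.

How it is judged (in metres and radians):
On the way, in this order (a step that is already met when the one before it is completed fails the run):
1. the arbor stands in the bore as set by hand (collar 5.3 to 9.5 mm above the face, on the bore's axis), let go (z of arbor_collar in the frame of bore between 0.0053 and 0.0095 m and horizontal distance between arbor_collar and bore below 0.0015 m and contact force between arbor and the fingers below 0.1 N), for 0.2 s.
2. a first tap of the bar on the arbor (over 5 N) (contact force between bar and arbor above 5 N).
3. the bar lifted off the arbor's top by over 4 mm (z of bar in the frame of arbor_top above 0.004 m and contact force between bar and arbor below 0.1 N).
4. a second or later tap with the arbor driven home (collar under 5 mm above the face) (z of arbor_collar in the frame of bore below 0.005 m and contact force between bar and arbor above 5 N).
At the end, for the whole second after the job is handed in: The arbor is locked in the bore: collar less than 5 mm above the table's face, on the bore's axis to 1.5 mm, upright to 0.03 rad, at rest; the bar stands upright (to 0.05 rad) on the bench, at rest (z of arbor_collar in the frame of bore below 0.005 m and horizontal distance between arbor_collar and bore below 0.0015 m and angle between the z axis of arbor and the z axis of bore, either way round below 0.03 rad and linear speed of each of arbor, bar below 0.01 m/s and angle between bar's own z axis and vertical below 0.05 rad and height (world z) of bar below 0.004 m); the robot touches nothing.
It fails at once if a heavy blow: over 35 N between the bar and the arbor (contact force between bar and arbor above 35 N).
It fails at once if another thing moved: the centre or stub arbor by more than 15 mm, any other by more than 30 mm (distance of any of centre, stub from where it was at the start of the episode above 0.015 m or distance of any of hub, flange, driver, spray, scraper from where it was at the start of the episode above 0.03 m).
It also fails if it takes over 72 s, if anything falls off the work surface, if the arm or the gripper's body presses on something with over 40 N, if the wrist force passes 120 N, or if a joint passes its speed limit or range.

### The arm

A 7-joint arm with a two-finger parallel gripper is mounted at the origin on the work surface. World frame = base frame: x ahead of the robot, y to its left, z up, the work surface at z = 0. Lengths are in mm, angles in rad, forces in N, time in s.
With the tool pointing down it reaches from about 425 to 1025 mm from the base axis. Payload 9.4 kg.
Tool frame: the origin (TCP) lies at the very end of the fingers, on their centre line; the grasp point (between the pads) lies 19 mm behind it; x points along the fingers, y is the direction in which the jaws open and shut, and the axes are right-handed (so a half turn about x gives the same grasp; the last joint's range is limited). The gripper opens to 93 mm and grips with 3 to 60 N. Pads are 15 mm wide; open, the fingers measure 128 mm over their backs; the gripper's body (75 mm by 188 mm) begins 65 mm behind the grasp point.
Start: joints at [-1.366, 0.599, -0.003, 1.599, 0.002, 0.943, -0.08], TCP at [201.616, 696.401, 218.618] pointing down, gripper open.
Joint ranges: [-2.57, 2.57], [-0.35, 1.97], [-1.29, 1.29], [0.11, 2.56], [-1.05, 4.19], [0.11, 1.86], [-2.63, 2.63]. Speed limits (rad/s): [2.22, 2.22, 3.01, 3.01, 3.14, 3.14, 3.14].

### API

Orientations are given as a unit quaternion [x, y, z, w].
In Python, from bench import ctrl, imaging gives the robot as it stands.
- The arm moves only by the tool drive_tool, never from a script. Its argument "moves" is text: rows parted by semicolons, each of 5 numbers parted by spaces: the finger opening in m, from 0 to 0.093, then the shift along the world's x, y, z in m, then the turn about the world's z in rad. In form: grip tx ty tz yaw; .... A call has 1 to 8 rows; each row shifts and turns the pose as measured when the row begins; what a row does not reach is not made up. A row lasts 1/12 s, in which the tool goes at most 41.7 mm and 7.16 degrees, less where a joint would pass 70% of its speed; a pose out of reach is approached as far as the arm can. A call is refused whole if a number of a shift passes 0.0417 or a number of a turn 0.125, either way. A call with a gripper value outside its range is refused whole. The fingers move at their own pace and stop on an object; "force" is the grip in N (left out, the last holds). Time passes only in rows, so rows that do not move let the fingers close. It gives the time, the measured TCP pose, the force and the opening at its end, in the units of the state.
- ctrl.get_obs(): the state, without advancing time (a new reading comes with each control period).
- imaging.read_camera(name): name is "scene" or "top"; returns (picture, depth): 384x512x3 uint8, red, green, blue; 384x512 float32, mm along the optical axis (not along the pixel's ray), 0 where there is no reading.
- imaging.camera_params(name): a dict with "K" (3x3 intrinsics, pixels), "rvec" (rotation vector, rad) and "tvec" (3), from world to camera coordinates, as OpenCV has them. Camera axes: x right, y down, z forward; pixel columns grow to the right and rows downward; lengths in mm; the calibration is good to about 2 mm. A picture is of the moment at which its call begins. camera_params takes no time and is no camera call.
- ctrl.sign_off(): hands the job in, once; it reports no verdict.
The state is a dict: "time_s": time; "joint_pos": joint angles; "qd": joint speeds; "joint_efforts": joint torques, N m; "tool_pos": TCP position; "tcp_rot": TCP orientation; "contact_force": force on the tool from outside, world axes, zero at the start; "moment": the same for the moment, N m; "width": opening from 0.0 (shut) to 1.0 (fully open).
Only numpy, scipy, OpenCV 4.12 (cv2) and the standard library are available. Lean on these libraries where they do the work, as an engineer would, in place of code of your own. Each camera call takes 0.05 s, during which the arm holds its last target. There are 200 camera calls.

## Working session

There is one attempt and no reset: what is moved stays moved. The work goes in short steps, Python scripts to look and compute and a tool call to move; the robot and the scene stay as the last step left them, time stands still between calls to the robot, and variables do not carry over. Pictures are saved under pics/ and viewed, about 8 in all and at most 12, crops included, and the job is handed in when it is done.

Besides the shell and the picture viewer there is one more tool, called after "Emit:" as name(argument=value, ...) on one line, values as JSON. drive_tool: Moves the arm, as the interface text tells. Its arguments: {"type":"object","properties":{"moves":{"type":"string"},"force":{"type":"number"}},"required":["moves"]}

```bash
ls; mkdir -p pics; cat > h.py <<'E'
import numpy as np,cv2
from bench import ctrl,imaging
def cam(n):
    p=imaging.camera_params(n);R=cv2.Rodrigues(np.array(p["rvec"],float))[0];return np.array(p["K"],float),R,np.array(p["tvec"],float).ravel()
def cloud(n,d):
    K,R,t=cam(n);v,u=np.mgrid[:d.shape[0],:d.shape[1]]
    c=np.stack([(u-K[0,2])/K[0,0]*d,(v-K[1,2])/K[1,1]*d,d],-1);return (c-t)@R
def ray(n,u,v,z):
    K,R,t=cam(n);o=-R.T@t;r=R.T@np.array([(u-K[0,2])/K[0,0],(v-K[1,2])/K[1,1],1]);return o+r*(z-o[2])/r[2]
def shot(n,tag):
    im,d=imaging.read_camera(n);cv2.imwrite(f"pics/{tag}.png",im[:,:,::-1]);np.savez(f"{tag}.npz",im=im,d=d);return im,d
E
python3 - <<'E'
from h import *
for n in("top","scene"):
    shot(n,n+"0");K,R,t=cam(n);print(n,K.round(1).tolist(),(-R.T@t).round(0),R.round(2).tolist())
print(ctrl.get_obs())
E
```

```text
pics
top [[483.5, 0.0, 248.3], [0.0, 483.5, 187.2], [0.0, 0.0, 1.0]] [ 388.   17. 1515.] [[-0.03, -1.0, 0.02], [-1.0, 0.03, -0.1], [0.09, -0.02, -1.0]]
scene [[399.0, 0.0, 256.0], [0.0, 399.0, 189.4], [0.0, 0.0, 1.0]] [1163. -549. 1094.] [[0.63, 0.77, 0.02], [0.59, -0.47, -0.65], [-0.5, 0.42, -0.76]]
{'time_s': 0.1, 'joint_pos': array([-1.36567838,  0.60009247, -0.00252193,  1.60001736,  0.00181951,
        0.94291328, -0.07980513]), 'qd': array([ 0.00123924, -0.0031051 , -0.00220112, -0.00087722, -0.00182495,
       -0.00163379, -0.00092098]), 'joint_efforts': array([ 4.91002938e-03, -7.66562390e+01,  1.50206085e+00, -2.52936423e+01,
       -5.23346965e-02,  1.36669725e-02,  5.16353577e-05]), 'tool_pos': array([201.53678972, 695.98177206, 217.82405244]), 'tcp_rot': array([ 0.09878676,  0.70011494, -0.09979681,  0.70008631]), 'contact_force': array([-0.47474657,  0.30882981, -1.10543516]), 'moment': array([ 0.01936334, -0.011103  ,  0.02371857]), 'width': 0.9985155701990012}
```

View pics/top0.png

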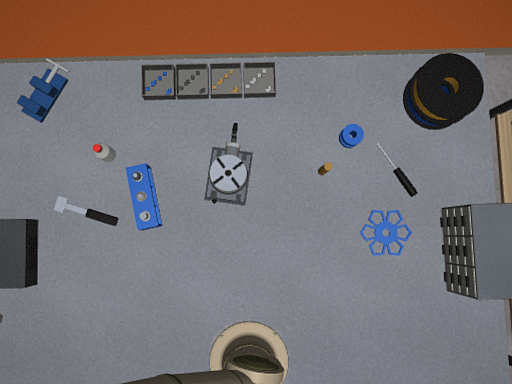

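View pics/scene0.png

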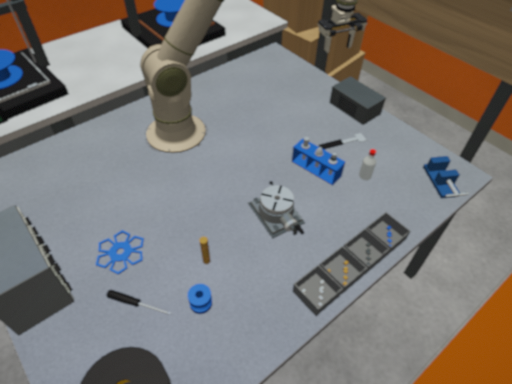

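Top view: rack near (143,196) with holes at (137,177), (141,197) and (145,216); rotary disc (228,173); bar (325,169). Scene view: rack (318,160), disc (277,199), bar (205,250). Next I'll zoom in and measure.

```bash
python3 - <<'E'
from h import *
a=np.load("top0.npz");b=np.load("scene0.npz")
c=lambda im,x,y,w,h:cv2.resize(im[y:y+h,x:x+w,::-1],(400,300),interpolation=cv2.INTER_CUBIC)
o=np.vstack([np.hstack([c(a["im"],90,150,100,75+10),c(a["im"],188,125,80,90)]),np.hstack([c(b["im"],285,130,64,48+8),c(b["im"],240,170,80,60)])])
cv2.imwrite("pics/crops0.png",o)
for n,f in(("top",a),("scene",b)):
    im=f["im"];P=cloud(n,f["d"]);x=P[...,0];y=P[...,1];z=P[...,2]
    hsv=cv2.cvtColor(im,cv2.COLOR_RGB2HSV)
    print(n,"z at bench",np.median(z[(abs(z)<15)]))
    # disc
    m=(z>74)&(z<96)&(hsv[...,1]<90)&(x>450)&(x<800)&(abs(y-60)<150)
    print(n,"disc n",m.sum(),np.median(z[m]) , x[m].min(),x[m].max(),y[m].min(),y[m].max(),x[m].mean(),y[m].mean())
    r=(hsv[...,0]>100)&(hsv[...,0]<125)&(hsv[...,1]>150)&(z>72)&(z<90)&(y>150)&(y<480)
    r&=(x>300)&(x<800)
    q=P[r][:,:2].astype(np.float32);print("rack",r.sum(),np.median(z[r]),cv2.minAreaRect(q))
    g=(y>150)&(y<480)&(x>300)&(x<800)&(z>88)&(z<150)&(hsv[...,1]<110)
    k,l,st,ce=cv2.connectedComponentsWithStats(g.astype(np.uint8))
    for i in range(1,k):
        if st[i,4]>5:print("item",ce[i].round(1),st[i].tolist(),np.median(P[l==i],0).round(1),z[l==i].max().round(1))
    br=(hsv[...,0]>8)&(hsv[...,0]<28)&(hsv[...,1]>120)&(x>450)&(x<800)&(y<-100)&(y>-400)&(z>15)
    print("bar",br.sum(),P[br&(z>100)].mean(0).round(1),z[br].max(),np.argwhere(br).mean(0))
E
```

```text
top z at bench 0.32377189376545673
top disc n 1084 84.3084133645892 514.2209290008105 720.9136597016266 -8.403990416101044 99.40473547749023 575.7628207088652 44.46338870250772
rack 1053 80.21025995473694 ((506.2863464355469, 303.50048828125), (189.9751434326172, 63.32323455810547), 10.497235298156738)
item [101.6 150.7] [95, 144, 14, 13, 89] [640.3 414.3  94.8] 127.7
item [136.6 176. ] [133, 172, 9, 9, 63] [563.5 311.9 104.6] 120.8
item [140.8 195.9] [137, 192, 10, 9, 63] [505.2 300.9  99.5] 114.3
item [144.  216.1] [140, 212, 10, 9, 58] [446.1 289.6 117.5] 127.1
bar 96 [ 574.9 -245.3  119. ] 126.8962412277668 [168.14583333 324.80208333]
scene z at bench 1.9328666051482077
scene disc n 784 85.29833247436386 510.5260418137382 718.7724714750914 -8.475212811756547 103.09601880130087 579.931238969932 41.890491158752525
rack 453 81.63659087183979 ((506.6390686035156, 302.91851806640625), (187.8964080810547, 66.02706146240234), 10.220181465148926)
item [305.4 142.2] [301, 137, 8, 12, 58] [451.  288.8 107.6] 125.3
item [318.4 151.3] [315, 147, 8, 9, 42] [508.8 299.   98.7] 116.2
item [369.7 158.2] [364, 149, 12, 16, 85] [649.5 415.   98.5] 129.8
item [332.5 158.4] [328, 153, 8, 11, 54] [567.6 310.1 102.6] 124.6
bar 128 [ 579.9 -247.9  117. ] 128.54525322252093 [248.9609375 204.46875  ]
```

View pics/crops0.png

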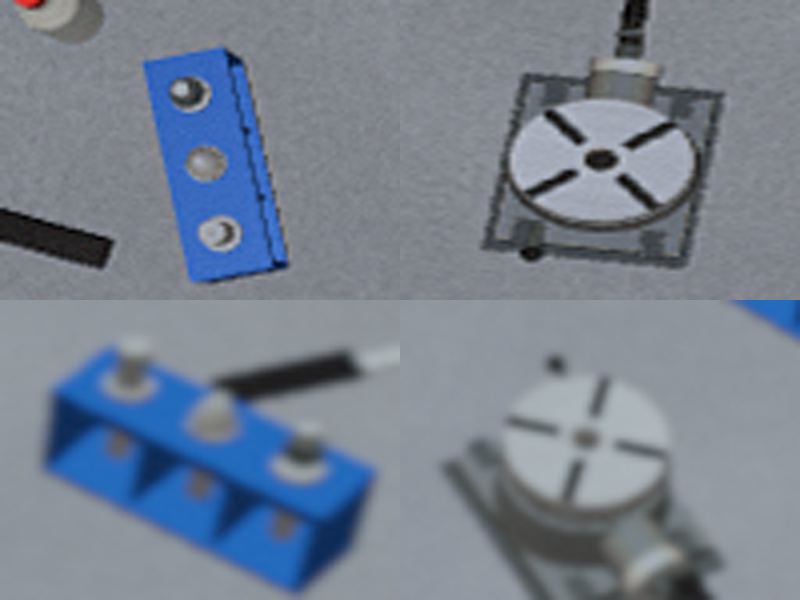

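```bash
python3 - <<'E'
from h import *
from scipy.spatial.transform import Rotation as Ro
for n in("top","scene"):
    f=np.load(n+"0.npz");im=f["im"];P=cloud(n,f["d"]);x,y,z=P[...,0],P[...,1],P[...,2]
    hsv=cv2.cvtColor(im,cv2.COLOR_RGB2HSV)
    m=((z>76)&(z<94)&(hsv[...,1]<90)&(np.hypot(x-572,y-44)<62)).astype(np.uint8)
    c=max(cv2.findContours(m,0,cv2.CHAIN_APPROX_NONE)[0],key=cv2.contourArea)
    e=cv2.fitEllipse(c);print(n,"disc ell",e,ray(n,*e[0],84).round(1))
    q=P[m>0];r=(np.hypot(x-572,y-44)<45);print(" face z median",np.median(z[r]))
    g=im.mean(2);yy,xx=np.mgrid[:384,:512];d=np.hypot(xx-e[0][0],yy-e[0][1])<4.5
    w=np.clip(np.median(g[m>0])-20-g,0,None)*d;uv=((xx*w).sum()/w.sum(),(yy*w).sum()/w.sum());print(" bore",uv,ray(n,*uv,84).round(1))
    t=(np.hypot(x-446,y-290)<22)&(z>113)&(hsv[...,1]<110);v=np.argwhere(t).mean(0);print(" arbor top",t.sum(),ray(n,v[1],v[0],120).round(1), np.median(z[t]))
    t=(np.hypot(x-577,y+246)<25)&(z>113);v=np.argwhere(t).mean(0);print(" bar top",t.sum(),ray(n,v[1],v[0],120).round(1),np.median(z[t]))
s=ctrl.get_obs();M=Ro.from_quat(s["tcp_rot"]).as_matrix();print("tool axes x,y,z cols\n",M.round(3), "yaw of jaw",np.arctan2(M[1,1],M[0,1]))
E
```

```text
top disc ell ((227.9207763671875, 172.73171997070312), (35.78102493286133, 35.993675231933594), 117.92208099365234) [568.9  45.7  84. ]
 face z median 84.17885499901098
 bore (np.float64(227.72378653794584), np.float64(172.52552069366232)) [569.6  46.3  84. ]
 arbor top 38 [447.3 292.2 120. ] 119.7741237072083
 bar top 58 [ 574.8 -246.9  120. ] 120.31759508356485
scene disc ell ((276.2500305175781, 198.612548828125), (26.43471908569336, 33.089080810546875), 94.69489288330078) [569.8  44.3  84. ]
 face z median 85.60245058286154
 bore (np.float64(276.55072463768124), np.float64(198.1014492753623)) [568.8  46.5  84. ]
 arbor top 23 [446.4 293.1 120. ] 121.42837114216749
 bar top 59 [ 575.1 -247.8  120. ] 120.6753204675966
tool axes x,y,z cols
 [[-0.     0.278  0.961]
 [-0.001  0.961 -0.278]
 [-1.    -0.001  0.   ]] yaw of jaw 1.2890253518314991
```

Emit:
drive_tool(moves="0.05 0.02 -0.033 0 0;0.05 0.02 -0.033 0 0;0.05 0.02 -0.033 0 0;0.05 0.02 -0.033 0 0;0.05 0.02 -0.033 0 0;0.05 0.02 -0.033 0 0;0.05 0.02 -0.033 0 0;0.05 0.02 -0.033 0 0", force=30)

```text
time_s: 0.77
tool_pos: [355.7, 427.1, 213.0]
tcp_rot: [0.092, 0.703, -0.095, 0.699]
contact_force: [-0.0, 0.5, 0.0]
width: 0.545
```

Emit:
drive_tool(moves="0.05 0.02 -0.03 0 0;0.05 0.02 -0.03 0 0;0.05 0.02 -0.03 0 0;0.05 0.02 -0.03 -0.01 0;0.05 0.008 -0.01 -0.02 0;0.05 0 0 0 0")

```text
time_s: 1.27
tool_pos: [450.7, 281.0, 182.8]
tcp_rot: [0.095, 0.702, -0.099, 0.699]
contact_force: [-0.4, -0.1, -0.4]
width: 0.541
```

Emit:
drive_tool(moves="0.05 -0.002 0.006 0 0;0.05 -0.002 0.005 -0.01 0;0.05 0 0 -0.02 0;0.05 0 0 0 0")

```text
time_s: 1.6
tool_pos: [444.9, 297.0, 152.9]
tcp_rot: [0.096, 0.702, -0.098, 0.699]
contact_force: [-0.5, -0.1, -0.0]
width: 0.538
```

```bash
python3 - <<'E'
from h import *
from scipy.spatial.transform import Rotation as Ro
s=ctrl.get_obs();print(s["tool_pos"],Ro.from_quat(s["tcp_rot"]).as_matrix().round(3).tolist(),s["joint_pos"].round(2),s["contact_force"])
E
```

```text
[444.92130262 297.0020872  152.88627725] [[-0.004, 0.271, 0.962], [-0.003, 0.962, -0.271], [-1.0, -0.004, -0.003]] [-0.7   0.47  0.    2.09 -0.    0.59  0.6 ] [-0.51191605 -0.12930251 -0.03620809]
```

Emit:
drive_tool(moves="0.05 0.002 -0.004 -0.01 0;0.05 0 0 -0.01 0;0.05 0 0 0 0;0.05 0 0 0 0")

```text
time_s: 1.93
tool_pos: [443.3, 300.7, 133.1]
tcp_rot: [0.093, 0.703, -0.094, 0.699]
contact_force: [0.6, 1.6, -0.3]
width: 0.538
```

Emit:
drive_tool(moves="0.05 0 0 0 0;0.05 0 0 0 0")

```text
time_s: 2.1
tool_pos: [442.8, 302.3, 133.9]
tcp_rot: [0.092, 0.703, -0.093, 0.699]
contact_force: [-0.2, -0.8, -0.5]
width: 0.54
```

Emit:
drive_tool(moves="0.05 0.003 -0.006 0 0;0.05 0 0 0 0;0.05 0 0 0 0")

```text
time_s: 2.35
tool_pos: [446.4, 296.4, 135.2]
tcp_rot: [0.093, 0.702, -0.092, 0.7]
contact_force: [0.1, 0.2, 0.9]
width: 0.536
```

Emit:
drive_tool(moves="0.05 0.001 -0.004 0 0;0.05 0 0 0 0;0.05 0 0 0 0")

```text
time_s: 2.6
tool_pos: [448.1, 291.4, 135.8]
tcp_rot: [0.093, 0.702, -0.092, 0.7]
contact_force: [-1.1, 0.2, 0.2]
width: 0.536
```

Emit:
drive_tool(moves="0.05 0 0 0 0;0.05 0 0 0 0;0.05 0 0 0 0")

```text
time_s: 2.85
tool_pos: [448.2, 291.1, 135.8]
tcp_rot: [0.094, 0.702, -0.093, 0.7]
contact_force: [-0.1, -0.5, 0.0]
width: 0.539
```

Emit:
drive_tool(moves="0.05 -0.001 0.001 -0.01 0;0.05 0 0 -0.01 0;0.05 0 0 -0.01 0;0.05 0 0 -0.006 0;0.05 0 0 0 0;0.05 0 0 0 0")

```text
time_s: 3.35
tool_pos: [446.3, 292.4, 95.0]
tcp_rot: [0.093, 0.702, -0.093, 0.7]
contact_force: [0.0, -0.9, -0.1]
width: 0.54
```

Emit:
drive_tool(moves="0.05 0 0 -0.004 0;0.05 0 0 0 0;0.0 0 0 0 0;0.0 0 0 0 0;0.0 0 0 0 0;0.0 0 0 0 0;0.0 0 0 0 0;0.0 0 0 0 0")

```text
time_s: 4.02
tool_pos: [446.8, 292.9, 91.5]
tcp_rot: [0.094, 0.702, -0.092, 0.7]
contact_force: [0.1, -0.6, -2.6]
width: 0.208
```

Emit:
drive_tool(moves="0.0 0 0 0.01 0;0.0 0 0 0.015 0;0.0 0 0 0.018 0;0.0 0 0 0.018 0;0.0 0 0 0.018 0;0.0 0 0 0.018 0;0 0 0 0.006 0;0 0 0 0 0")

```text
time_s: 4.68
tool_pos: [445.0, 291.4, 201.8]
tcp_rot: [0.093, 0.703, -0.093, 0.699]
contact_force: [-0.0, 0.3, -3.0]
width: 0.211
```

Emit:
drive_tool(moves="0.0 0.01 -0.02 0 0;0.0 0.016 -0.031 0 0;0.0 0.016 -0.031 0 0;0.0 0.016 -0.031 0 0;0.0 0.016 -0.031 0 0;0.0 0.016 -0.031 0 0;0.0 0.01 -0.02 0 0;0 0 0 0 0")

```text
time_s: 5.35
tool_pos: [543.9, 89.3, 197.2]
tcp_rot: [0.089, 0.705, -0.09, 0.698]
contact_force: [-0.4, -0.3, -2.4]
width: 0.211
```

Emit:
drive_tool(moves="0 0.008 -0.016 0 0;0 0 0 0 0;0 0 0 0 0")

```text
time_s: 5.6
tool_pos: [550.9, 70.8, 194.3]
tcp_rot: [0.09, 0.706, -0.092, 0.696]
contact_force: [-0.3, -0.3, -2.3]
width: 0.206
```

Emit:
drive_tool(moves="0 0.009 -0.012 0 0;0 0.009 -0.012 0 0;0 0 0 0 0;0 0 0 0 0;0 0 0 0 0")

```text
time_s: 6.02
tool_pos: [569.4, 46.4, 192.6]
tcp_rot: [0.089, 0.707, -0.091, 0.695]
contact_force: [-0.3, 0.5, -2.0]
width: 0.208
```

```bash
cat > st.py <<'E'
from h import *
from scipy.spatial.transform import Rotation as Ro
def st():
    s=ctrl.get_obs();M=Ro.from_quat(s["tcp_rot"]).as_matrix()
    print(s["time_s"],"tcp",s["tool_pos"].round(2),"toolx",M[:,0].round(4),"jaw",np.arctan2(M[1,1],M[0,1]).round(3),"F",s["contact_force"].round(2),"j",s["joint_pos"].round(2),"w",s["width"]);return s,M
E
python3 - <<'E'
from st import *
st()
for n in("top","scene"):
    im,d=shot(n,n+"1")
a=np.load("top1.npz")["im"];b=np.load("scene1.npz")["im"]
c=lambda im,x,y,w,h:cv2.resize(im[y:y+h,x:x+w,::-1],(400,600),interpolation=cv2.INTER_CUBIC)
cv2.imwrite("pics/c1.png",np.hstack([c(a,188,110,80,120),c(b,240,120,72,108)]))
E
```

```text
6.0167 tcp [569.37  46.41 192.62] toolx [-1.680e-02 -7.000e-04 -9.999e-01] jaw 1.315 F [-0.29  0.5  -2.04] j [-0.19  0.45  0.02  1.97 -0.01  0.73  1.15] w 0.2076706753039845
```

View pics/c1.png

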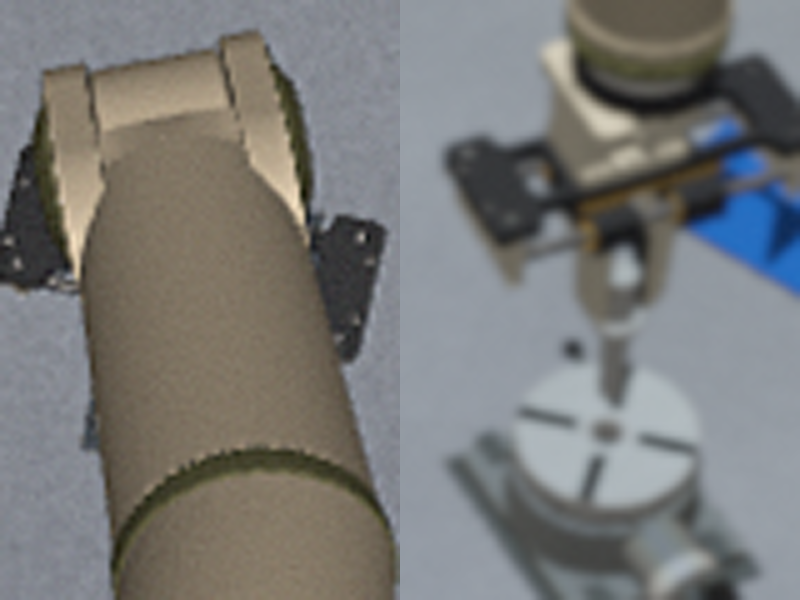

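Emit:
drive_tool(moves="0 0.001 0 -0.01 0;0 0 0 -0.01 0;0 0 0 -0.005 0;0 0 0 0 0;0 0 0 0 0")

```text
time_s: 6.53
tool_pos: [569.1, 48.6, 164.6]
tcp_rot: [0.088, 0.708, -0.09, 0.695]
contact_force: [0.1, -0.2, -1.9]
width: 0.211
```

Emit:
drive_tool(moves="0 0.001 -0.0025 0 0;0 0 0 0 0;0 0 0 0 0;0 0 0 0 0")

```text
time_s: 6.87
tool_pos: [570.2, 46.0, 164.5]
tcp_rot: [0.088, 0.708, -0.09, 0.695]
contact_force: [0.6, -1.0, -3.0]
width: 0.205
```

Emit:
drive_tool(moves="0 0 0 -0.006 0;0 0 0 -0.006 0;0 0 0 -0.004 0;0 0 0 0 0;0 0 0 0 0")

```text
time_s: 7.28
tool_pos: [570.4, 46.0, 147.2]
tcp_rot: [0.088, 0.708, -0.09, 0.695]
contact_force: [-1.4, 0.1, -2.2]
width: 0.21
```

Emit:
drive_tool(moves="0 0 0 -0.006 0;0 0 0 -0.006 0;0 0 0 -0.004 0;0 0 0 0 0;0 0 0 0 0")

```text
time_s: 7.7
tool_pos: [570.0, 46.1, 129.1]
tcp_rot: [0.088, 0.708, -0.09, 0.695]
contact_force: [-0.4, 0.2, -1.7]
width: 0.207
```

Emit:
drive_tool(moves="0 0 0 -0.005 0;0 0 0 -0.004 0;0 0 0 0 0;0 0 0 0 0")

```text
time_s: 8.03
tool_pos: [570.0, 46.3, 119.2]
tcp_rot: [0.088, 0.708, -0.09, 0.695]
contact_force: [0.4, 0.3, -2.0]
width: 0.207
```

Emit:
drive_tool(moves="0 0 0 -0.004 0;0 0 0 -0.002 0;0 0 0 0 0;0 0 0 0 0")

```text
time_s: 8.37
tool_pos: [569.9, 46.5, 112.7]
tcp_rot: [0.088, 0.708, -0.089, 0.695]
contact_force: [0.7, 0.8, -0.2]
width: 0.208
```

Emit:
drive_tool(moves="0 0 0 -0.003 0;0 0 0 0 0;0 0 0 0 0")

```text
time_s: 8.62
tool_pos: [569.7, 46.5, 109.6]
tcp_rot: [0.088, 0.708, -0.089, 0.695]
contact_force: [-1.2, 0.6, 0.6]
width: 0.209
```

Emit:
drive_tool(moves="0 0 0 -0.002 0;0 0 0 0 0;0 0 0 0 0")

```text
time_s: 8.87
tool_pos: [569.6, 46.6, 107.6]
tcp_rot: [0.088, 0.708, -0.089, 0.695]
contact_force: [-2.3, -0.0, 0.7]
width: 0.206
```

Emit:
drive_tool(moves="0 0 0 -0.002 0;0 0 0 0 0;0 0 0 0 0")

```text
time_s: 9.12
tool_pos: [569.5, 46.6, 105.7]
tcp_rot: [0.088, 0.708, -0.089, 0.695]
contact_force: [-2.1, 0.7, 2.8]
width: 0.209
```

Emit:
drive_tool(moves="0.025 0 0 0 0;0.03 0 0 0 0;0.04 0 0 0 0;0.05 0 0 0 0;0.05 0 0 0 0;0.05 0 0 0 0")

```text
time_s: 9.62
tool_pos: [571.6, 46.2, 106.2]
tcp_rot: [0.089, 0.707, -0.089, 0.696]
contact_force: [0.8, 0.6, 0.3]
width: 0.529
```

Emit:
drive_tool(moves="0.05 0 0 0.01 0;0.05 0 0 0.02 0;0.05 0 0 0.03 0;0.05 0 0 0.03 0;0.05 0 -0.03 0.02 0;0.05 0 -0.035 0 0;0.05 0 -0.035 0 0;0.05 0 -0.035 0 0")

```text
time_s: 10.28
tool_pos: [571.5, -83.2, 226.8]
tcp_rot: [0.084, 0.706, -0.083, 0.698]
contact_force: [-0.4, -0.1, 0.8]
width: 0.539
```

Emit:
drive_tool(moves="0.06 0 -0.035 0 0;0.06 0 -0.035 0 0;0.06 0 -0.03 0 0;0.06 0 -0.03 0 0;0.06 0 0 0 0;0.06 0 0 0 0")

```text
time_s: 10.78
tool_pos: [569.0, -229.4, 233.5]
tcp_rot: [0.086, 0.704, -0.088, 0.7]
contact_force: [0.0, 1.5, 0.3]
width: 0.646
```

```bash
python3 - <<'E'
from st import *
st()
for n in("top","scene"): shot(n,n+"2")
a=np.load("top2.npz")["im"];b=np.load("scene2.npz")["im"]
c=lambda im,x,y,w,h:cv2.resize(im[y:y+h,x:x+w,::-1],(400,400),interpolation=cv2.INTER_CUBIC)
cv2.imwrite("pics/c2.png",np.hstack([c(a,198,140,60,60),c(b,247,165,60,60)]))
for n in("top","scene"):
    f=np.load(n+"2.npz");P=cloud(n,f["d"]);x,y,z=P[...,0],P[...,1],P[...,2]
    r=np.hypot(x-569,y-46);t=(r<20)&(z>120)&(z<145);v=np.argwhere(t).mean(0) if t.any() else (0,0)
    print(n,"top z",np.median(z[t]),t.sum(),ray(n,v[1],v[0],131).round(1),"face",np.median(z[(r>22)&(r<48)&(abs(z-85)<10)]))
E
```

```text
10.7833 tcp [ 569.04 -229.45  233.54] toolx [-0.0061 -0.0014 -1.    ] jaw 1.324 F [0.   1.48 0.28] j [ 0.26  0.45  0.04  1.85 -0.02  0.85  1.64] w 0.6463333018055788
top top z 130.42121000039077 38 [568.3  45.7 131. ] face 84.33848292947195
scene top z 130.46058429056671 38 [570.6  43.8 131. ] face 85.67279067165364
```

View pics/c2.png

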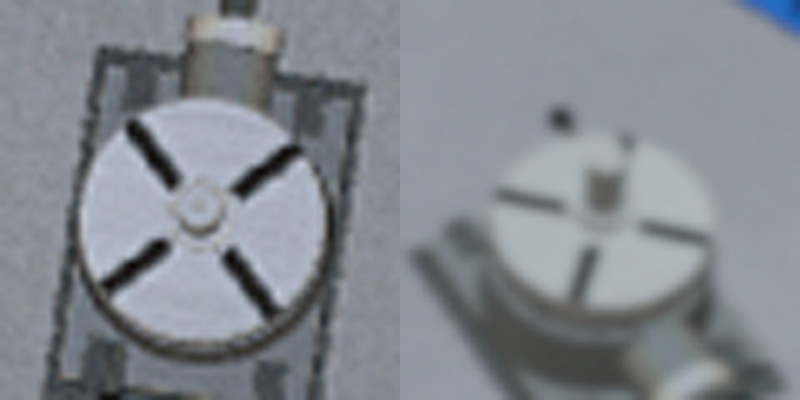

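Arbor stands upright in the bore (left crop (200,205)), collar about 6 mm above the face by depth. Now the bar.

Emit:
drive_tool(moves="0.06 0.004 -0.012 -0.015 0;0.06 0.002 -0.004 -0.025 0;0.06 0 0 -0.02 0;0.06 0 0 0 0;0.06 0 0 0 0")

```text
time_s: 11.3
tool_pos: [577.8, -237.6, 174.7]
tcp_rot: [0.083, 0.703, -0.083, 0.702]
contact_force: [-0.0, -0.1, 0.3]
width: 0.646
```

Emit:
drive_tool(moves="0.06 -0.003 -0.008 -0.01 0;0.06 0 -0.001 -0.015 0;0.06 0 0 0 0;0.06 0 0 0 0")

```text
time_s: 11.63
tool_pos: [576.5, -245.1, 152.0]
tcp_rot: [0.081, 0.702, -0.082, 0.703]
contact_force: [-0.5, 0.4, 0.9]
width: 0.643
```

Emit:
drive_tool(moves="0.06 -0.001 -0.002 -0.01 0;0.06 0 0 -0.02 0;0.06 0 0 -0.02 0;0.06 0 0 -0.02 0;0.06 0 0 -0.01 0;0.06 0 0 0 0;0.06 0 0 0 0")

```text
time_s: 12.22
tool_pos: [577.7, -249.2, 73.0]
tcp_rot: [0.081, 0.699, -0.082, 0.706]
contact_force: [-0.1, 0.4, 0.6]
width: 0.651
```

Emit:
drive_tool(moves="0.06 -0.003 0.002 -0.006 0;0.06 0 0 -0.006 0;0.06 0 0 0 0;0.06 0 0 0 0")

```text
time_s: 12.55
tool_pos: [575.8, -247.7, 62.8]
tcp_rot: [0.08, 0.697, -0.083, 0.707]
contact_force: [-0.4, -1.1, 0.3]
width: 0.643
```

Emit:
drive_tool(moves="0.03 0 0 0 0;0.0 0 0 0 0;0.0 0 0 0 0;0.0 0 0 0 0;0.0 0 0 0 0;0 0 0 0 0;0 0 0 0 0", force=50)

```text
time_s: 13.13
tool_pos: [576.7, -247.9, 64.4]
tcp_rot: [0.08, 0.696, -0.083, 0.708]
contact_force: [1.2, 0.3, -1.2]
width: 0.267
```

```bash
python3 -c "from st import *;st()"
```

```text
13.1333 tcp [ 576.71 -247.94   64.41] toolx [ 0.0164 -0.0057 -0.9998] jaw 1.34 F [ 1.17  0.31 -1.18] j [ 0.3   0.67  0.02  1.96 -0.03  0.49  1.68] w 0.26706351266769307
```

Emit:
drive_tool(moves="0.0 0 0 0.01 0;0.0 0 0 0.02 0;0.0 0 0 0.03 0;0.0 0 0 0.03 0;0.0 0 0 0.03 0;0.0 0 0 0.02 0;0 0 0 0 0")

```text
time_s: 13.72
tool_pos: [570.7, -245.8, 208.2]
tcp_rot: [0.081, 0.701, -0.082, 0.704]
contact_force: [0.7, -0.1, -4.4]
width: 0.26
```

Emit:
drive_tool(moves="0.0 0 0.015 0 0;0 0 0.03 0 0;0 0 0.035 0 0;0 0 0.035 0 0;0 0 0.035 0 0;0 0 0.035 0 0;0 0 0.03 0 0;0 0 0.015 0 0")

```text
time_s: 14.38
tool_pos: [561.2, -9.5, 200.4]
tcp_rot: [0.084, 0.704, -0.087, 0.699]
contact_force: [-0.5, 0.3, -5.1]
width: 0.265
```

Emit:
drive_tool(moves="0.0 0 0 0.015 0;0 0 0 0 0;0 0.003 0.015 0 0;0 0.003 0.015 0 0;0 0 0.008 0 0;0 0 0 0 0;0 0 0 0 0")

```text
time_s: 14.97
tool_pos: [560.3, 36.6, 205.8]
tcp_rot: [0.08, 0.71, -0.084, 0.695]
contact_force: [-1.0, -0.7, -4.9]
width: 0.263
```

```bash
python3 -c "from st import *;st()"
```

```text
14.9667 tcp [560.32  36.65 205.75] toolx [-0.0224 -0.0032 -0.9997] jaw 1.339 F [-1.02 -0.67 -4.95] j [-0.18  0.43  0.02  1.98 -0.01  0.76  1.19] w 0.26276448297385413
```

Emit:
drive_tool(moves="0 0.006 0.005 0 0;0 0.006 0.004 0 0;0 0 0 0 0;0 0 0 0 0;0 0 0 0 0")

```text
time_s: 15.38
tool_pos: [573.1, 42.9, 204.4]
tcp_rot: [0.081, 0.71, -0.086, 0.694]
contact_force: [-0.4, 0.0, -5.1]
width: 0.261
```

```bash
python3 - <<'E'
from st import *
st()
im,d=shot("scene","scene3");cv2.imwrite("pics/c3.png",cv2.resize(im[120:220,230:320,::-1],(540,600),interpolation=cv2.INTER_CUBIC))
K,R,t=cam("scene")
for p in ([569.3,46,130.4],[569.3,46,141]):
    c=K@(R@np.array(p)+t);c=c[:2]/c[2];print(c.round(1),((c-[230,120])*6).round(0))
E
```

```text
15.3833 tcp [573.14  42.86 204.36] toolx [-0.0241 -0.0047 -0.9997] jaw 1.335 F [-0.38  0.02 -5.1 ] j [-0.19  0.45  0.02  1.95 -0.01  0.77  1.18] w 0.2605532129390723
[277.3 189. ] [284. 414.]
[277.5 186.8] [285. 401.]
```

View pics/c3.png

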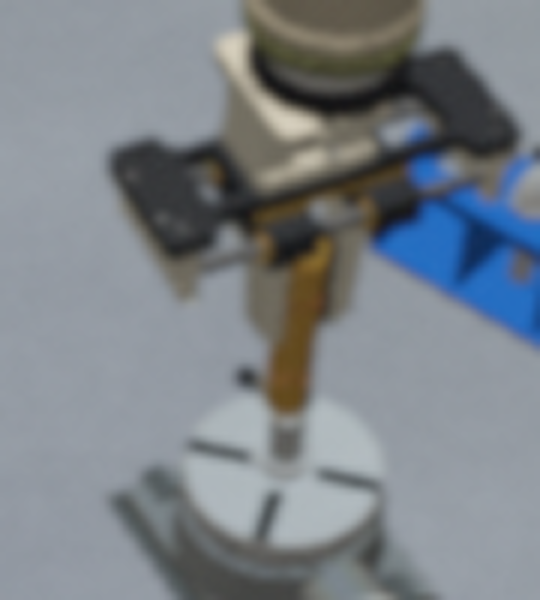

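Bar's lower end at crop (287,405) sits right over the arbor top (285,410). Lower gently until contact.

Emit:
drive_tool(moves="0 0 0.002 -0.003 0;0 0 0 0 0;0 0 0 0 0")

```text
time_s: 15.68
tool_pos: [572.8, 44.2, 201.2]
tcp_rot: [0.081, 0.71, -0.087, 0.694]
contact_force: [-0.1, 0.2, -4.7]
width: 0.262
```

Emit:
drive_tool(moves="0 0 0 -0.002 0;0 0 0 0 0;0 0 0 0 0")

```text
time_s: 15.93
tool_pos: [572.6, 44.1, 199.1]
tcp_rot: [0.081, 0.71, -0.087, 0.694]
contact_force: [0.5, 0.2, -5.2]
width: 0.266
```

Emit:
drive_tool(moves="0 0 0 -0.001 0;0 0 0 0 0;0 0 0 0 0")

```text
time_s: 16.18
tool_pos: [572.5, 44.1, 198.0]
tcp_rot: [0.081, 0.71, -0.087, 0.694]
contact_force: [0.2, 1.4, -4.3]
width: 0.262
```

Emit:
drive_tool(moves="0 0 0 -0.001 0;0 0 0 0 0;0 0 0 0 0")

```text
time_s: 16.43
tool_pos: [572.5, 44.1, 196.9]
tcp_rot: [0.081, 0.71, -0.087, 0.694]
contact_force: [0.2, 0.1, -4.2]
width: 0.264
```

Emit:
drive_tool(moves="0 0 0 -0.001 0;0 0 0 0 0;0 0 0 0 0")

```text
time_s: 16.68
tool_pos: [572.6, 44.1, 195.9]
tcp_rot: [0.081, 0.71, -0.087, 0.694]
contact_force: [0.7, 0.3, -4.6]
width: 0.266
```

Emit:
drive_tool(moves="0 0 0 -0.001 0;0 0 0 0 0;0 0 0 0 0")

```text
time_s: 16.93
tool_pos: [572.7, 44.1, 194.9]
tcp_rot: [0.081, 0.71, -0.086, 0.694]
contact_force: [0.6, 0.4, -5.2]
width: 0.264
```

Emit:
drive_tool(moves="0 0 0 -0.001 0;0 0 0 0 0;0 0 0 0 0")

```text
time_s: 17.18
tool_pos: [572.9, 44.1, 194.4]
tcp_rot: [0.081, 0.71, -0.086, 0.694]
contact_force: [0.0, 0.3, -5.2]
width: 0.262
```

Emit:
drive_tool(moves="0 0 0 -0.001 0;0 0 0 0 0")

```text
time_s: 17.35
tool_pos: [573.1, 44.1, 194.0]
tcp_rot: [0.081, 0.71, -0.086, 0.694]
contact_force: [-0.2, 0.3, -3.1]
width: 0.259
```

Emit:
drive_tool(moves="0 0 0 -0.001 0")

```text
time_s: 17.43
tool_pos: [573.3, 44.1, 193.6]
tcp_rot: [0.081, 0.71, -0.086, 0.695]
contact_force: [-2.8, -0.9, 10.0]
width: 0.262
```

Emit:
drive_tool(moves="0 0 0 -0.001 0")

```text
time_s: 17.52
tool_pos: [573.4, 44.1, 193.5]
tcp_rot: [0.081, 0.709, -0.086, 0.695]
contact_force: [-4.6, 0.3, 13.1]
width: 0.264
```

Emit:
drive_tool(moves="0 0 0 -0.0015 0")

```text
time_s: 17.6
tool_pos: [573.5, 44.0, 193.1]
tcp_rot: [0.082, 0.709, -0.086, 0.695]
contact_force: [-5.0, -0.3, 17.2]
width: 0.264
```

Emit:
drive_tool(moves="0 0 0 0.004 0;0 0 0 0.004 0;0 0 0 0 0;0 0 0 0 0;0 0 0 0 0")

```text
time_s: 18.02
tool_pos: [573.4, 44.1, 201.1]
tcp_rot: [0.081, 0.709, -0.086, 0.695]
contact_force: [-0.3, -0.6, -5.8]
width: 0.265
```

```bash
python3 -c "from st import *;st()"
```

```text
18.0167 tcp [573.35  44.07 201.06] toolx [-0.0208 -0.0044 -0.9998] jaw 1.333 F [-0.28 -0.59 -5.82] j [-0.19  0.45  0.02  1.95 -0.01  0.76  1.17] w 0.26470880169100025
```

Emit:
drive_tool(moves="0 0 0 -0.003 0;0 0 0 -0.002 0;0 0 0 0 0;0 0 0 0 0")

```text
time_s: 18.35
tool_pos: [572.9, 44.1, 194.4]
tcp_rot: [0.081, 0.71, -0.086, 0.694]
contact_force: [0.3, 0.0, -5.0]
width: 0.262
```

Emit:
drive_tool(moves="0 0 0 -0.001 0;0 0 0 -0.001 0")

```text
time_s: 18.52
tool_pos: [573.3, 44.0, 193.1]
tcp_rot: [0.081, 0.71, -0.086, 0.695]
contact_force: [-4.4, -1.5, 15.1]
width: 0.261
```

Emit:
drive_tool(moves="0 0 0 -0.0012 0")

```text
time_s: 18.6
tool_pos: [573.4, 44.0, 193.1]
tcp_rot: [0.081, 0.709, -0.086, 0.695]
contact_force: [-4.4, 0.1, 13.5]
width: 0.262
```

Emit:
drive_tool(moves="0 0 0 -0.0015 0")

```text
time_s: 18.68
tool_pos: [573.4, 44.0, 193.1]
tcp_rot: [0.082, 0.709, -0.086, 0.695]
contact_force: [-5.6, -0.5, 14.6]
width: 0.265
```

Emit:
drive_tool(moves="0 0 0 -0.0017 0")

```text
time_s: 18.77
tool_pos: [573.4, 43.9, 193.1]
tcp_rot: [0.082, 0.709, -0.086, 0.695]
contact_force: [-6.5, -0.4, 16.2]
width: 0.266
```

Emit:
drive_tool(moves="0 0 0 -0.0021 0")

```text
time_s: 18.85
tool_pos: [573.4, 44.0, 192.9]
tcp_rot: [0.082, 0.709, -0.086, 0.695]
contact_force: [-6.0, -0.7, 19.2]
width: 0.263
```

Emit:
drive_tool(moves="0 0 0 -0.0023 0")

```text
time_s: 18.93
tool_pos: [573.5, 43.9, 192.8]
tcp_rot: [0.082, 0.708, -0.086, 0.696]
contact_force: [-6.3, -0.5, 21.6]
width: 0.267
```

Emit:
drive_tool(moves="0 0 0 -0.0023 0")

```text
time_s: 19.02
tool_pos: [573.4, 43.9, 192.8]
tcp_rot: [0.082, 0.708, -0.086, 0.696]
contact_force: [-6.9, -1.0, 21.9]
width: 0.269
```

Emit:
drive_tool(moves="0 0 0 0.004 0;0 0 0 0.006 0;0 -0.001 -0.02 0.005 0;0 0 -0.035 0.005 0;0 0 -0.035 0 0;0 0 -0.03 0 0;0 0 0 0 0;0 0 0 0 0")

```text
time_s: 19.68
tool_pos: [573.0, -78.5, 216.2]
tcp_rot: [0.081, 0.707, -0.084, 0.697]
contact_force: [0.1, 0.8, -4.6]
width: 0.259
```

```bash
python3 - <<'E'
from st import *
st()
F={}
for n in("top","scene"):
    shot(n,n+"4")
    for k in"24":
        f=np.load(n+k+".npz");P=cloud(n,f["d"]);x,y,z=P[...,0],P[...,1],P[...,2]
        r=np.hypot(x-569,y-46);t=(r<13)&(z>122)&(z<137);v=np.argwhere(t).mean(0) if t.any() else (0,0)
        c=(r>11.5)&(r<14.5)&(z>88)&(z<105)
        print(n,k,"top z",np.median(z[t]),z[t].mean(),t.sum(),ray(n,v[1],v[0],131).round(1),"face",np.median(z[(r>22)&(r<48)&(abs(z-85)<10)]),"collar",np.median(z[c]),c.sum())
b=np.load("scene4.npz")["im"];a=np.load("top4.npz")["im"]
c=lambda im,x,y,w,h:cv2.resize(im[y:y+h,x:x+w,::-1],(400,400),interpolation=cv2.INTER_CUBIC)
cv2.imwrite("pics/c4.png",np.hstack([c(a,198,140,60,60),c(b,230,140,90,90)]))
E
```

```text
19.6833 tcp [572.97 -78.46 216.2 ] toolx [-0.014  -0.0021 -0.9999] jaw 1.337 F [ 0.14  0.78 -4.58] j [ 0.01  0.43  0.03  1.94 -0.02  0.79  1.39] w 0.25928500280047545
top 2 top z 131.06887845721994 130.73369709293667 35 [568.7  46.  131. ] face 84.33848292947195 collar 95.41458333530804 24
top 4 top z 128.55912852492744 128.7206802560968 37 [568.5  45.6 131. ] face 84.49571320213816 collar 94.86422378139243 21
scene 2 top z 131.5435238386953 130.8599075325561 32 [569.3  45.1 131. ] face 85.67279067165364 collar 97.41873533878399 15
scene 4 top z 129.23746701601442 128.6155895941841 34 [570.4  44.1 131. ] face 86.05208444291596 collar 95.94398431499548 16
```

View pics/c4.png

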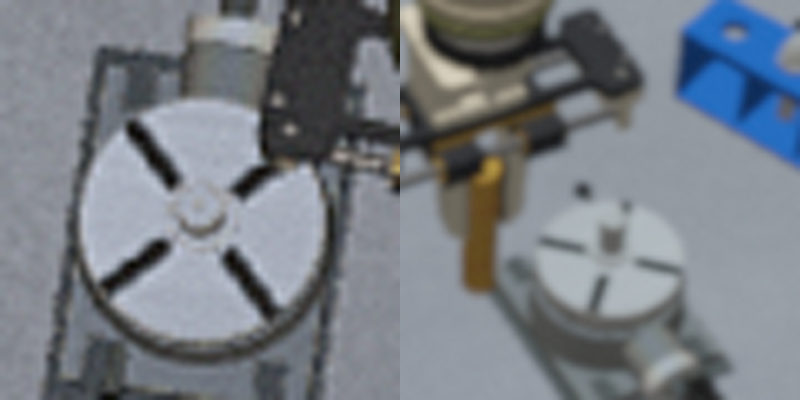

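Arbor sank about 2.1 mm (top 130.7 → 128.7), collar about 4.2 mm above the face. The view shows it upright and the bar free. Now I return the bar.

Emit:
drive_tool(moves="0 0 -0.02 0 0;0 0 -0.033 0 0;0 0 -0.033 0 0;0 0 -0.033 0 0;0 0 -0.025 0 0;0 0 -0.01 0 0;0 0 0 0 0;0 0 0 0 0")

```text
time_s: 20.45
tool_pos: [575.4, -224.0, 215.1]
tcp_rot: [0.076, 0.708, -0.075, 0.698]
contact_force: [-0.5, 0.6, -3.8]
width: 0.264
```

Emit:
drive_tool(moves="0 0 0 -0.015 0;0 0 0 -0.025 0;0 0 0 -0.025 0;0 0 0 -0.025 0;0 0 0 -0.015 0;0 0 0 0 0;0 0 0 0 0")

```text
time_s: 21.03
tool_pos: [580.1, -205.5, 108.0]
tcp_rot: [0.072, 0.708, -0.066, 0.7]
contact_force: [0.3, 0.2, -5.1]
width: 0.262
```

```bash
python3 -c "from st import *;st()"
```

```text
21.0333 tcp [ 580.09 -205.53  108.01] toolx [-0.0103  0.0103 -0.9999] jaw 1.375 F [ 0.26  0.19 -5.06] j [ 0.24  0.61  0.02  1.94 -0.03  0.6   1.65] w 0.26242608675422846
```

Emit:
drive_tool(moves="0 0 0 -0.012 0;0 0 0 -0.012 0;0 0 0 -0.006 0;0 0 0 0 0;0 0 0 0 0;0 0 0 0 0")

```text
time_s: 21.53
tool_pos: [583.0, -202.3, 78.5]
tcp_rot: [0.071, 0.706, -0.064, 0.702]
contact_force: [0.1, 0.1, -4.6]
width: 0.265
```

Emit:
drive_tool(moves="0 0 0 -0.004 0;0 0 0 0 0;0 0 0 0 0")

```text
time_s: 21.78
tool_pos: [583.5, -203.1, 75.2]
tcp_rot: [0.071, 0.705, -0.065, 0.702]
contact_force: [-0.7, 0.5, -4.8]
width: 0.261
```

Emit:
drive_tool(moves="0 0 0 -0.004 0;0 0 0 -0.002 0;0 0 0 0 0;0 0 0 0 0")

```text
time_s: 22.12
tool_pos: [583.7, -203.5, 69.1]
tcp_rot: [0.071, 0.705, -0.065, 0.702]
contact_force: [-0.5, 1.1, -5.0]
width: 0.263
```

Emit:
drive_tool(moves="0 0 0 -0.002 0;0 0 0 0 0;0 0 0 0 0")

```text
time_s: 22.37
tool_pos: [583.7, -203.6, 66.9]
tcp_rot: [0.071, 0.705, -0.065, 0.703]
contact_force: [1.2, 0.5, -4.4]
width: 0.266
```

Emit:
drive_tool(moves="0 0 0 -0.001 0;0 0 0 0 0;0 0 0 0 0")

```text
time_s: 22.62
tool_pos: [583.8, -203.5, 65.8]
tcp_rot: [0.071, 0.705, -0.065, 0.703]
contact_force: [-0.2, 0.5, -5.1]
width: 0.262
```

Emit:
drive_tool(moves="0 0 0 -0.001 0;0 0 0 0 0;0 0 0 0 0")

```text
time_s: 22.87
tool_pos: [583.8, -203.5, 64.8]
tcp_rot: [0.071, 0.705, -0.065, 0.703]
contact_force: [-0.0, 0.4, -5.2]
width: 0.262
```

Emit:
drive_tool(moves="0 0 0 -0.001 0;0 0 0 0 0")

```text
time_s: 23.03
tool_pos: [584.1, -203.6, 64.7]
tcp_rot: [0.071, 0.705, -0.065, 0.703]
contact_force: [0.9, 0.5, -5.2]
width: 0.262
```

Emit:
drive_tool(moves="0 0 0 -0.001 0")

```text
time_s: 23.12
tool_pos: [584.4, -203.7, 64.4]
tcp_rot: [0.071, 0.705, -0.065, 0.703]
contact_force: [-3.0, 1.0, 14.1]
width: 0.263
```

Emit:
drive_tool(moves="0 0 0 0 0;0 0 0 0 0;0.027 0 0 0 0;0.03 0 0 0 0;0.04 0 0 0 0;0.06 0 0 0 0;0.06 0 0 0 0;0.06 0 0 0 0", force=10)

```text
time_s: 23.78
tool_pos: [586.1, -204.2, 65.4]
tcp_rot: [0.071, 0.703, -0.065, 0.704]
contact_force: [0.0, -0.7, 0.3]
width: 0.56
```

Emit:
drive_tool(moves="0.06 0 0 0.01 0;0.06 0 0 0.02 0;0.06 0 0 0.025 0;0.06 0 0 0.03 0;0.06 0 0 0.03 0;0.06 0 0 0.02 0;0.06 0 -0.03 0 0;0.06 0 -0.035 0 0")

```text
time_s: 24.45
tool_pos: [586.0, -261.6, 211.6]
tcp_rot: [0.069, 0.704, -0.06, 0.705]
contact_force: [0.0, 0.2, -0.1]
width: 0.647
```

Emit:
drive_tool(moves="0.06 -0.01 -0.035 0 0;0.06 -0.01 -0.035 0 0;0.06 0 -0.03 0 0;0.06 0 0 0 0;0.06 0 0 0 0")

```text
time_s: 24.87
tool_pos: [563.8, -373.4, 218.5]
tcp_rot: [0.068, 0.701, -0.064, 0.707]
contact_force: [0.7, 0.9, 0.0]
width: 0.644
```

```bash
python3 - <<'E'
from st import *
st()
for n in("top","scene"):
    im,d=shot(n,n+"5");P=cloud(n,d);x,y,z=P[...,0],P[...,1],P[...,2]
    hsv=cv2.cvtColor(im,cv2.COLOR_RGB2HSV)
    br=(hsv[...,0]>8)&(hsv[...,0]<28)&(hsv[...,1]>120)&(abs(x-583)<40)&(abs(y+203)<40)&(z>15)
    t=br&(z>113);v=np.argwhere(t).mean(0) if t.any() else (0,0)
    print(n,"bar",br.sum(),np.median(z[t]),ray(n,v[1],v[0],120).round(1),"low part",np.median(P[br&(z<50)],0))
    r=np.hypot(x-569,y-46);t=(r<13)&(z>122)&(z<137);print(" arbor top",np.median(z[t]),z[t].mean(),"face",np.median(z[(r>22)&(r<48)&(abs(z-85)<10)]))
b=np.load("scene5.npz")["im"]
cv2.imwrite("pics/c5.png",cv2.resize(b[120:320,80:360,::-1],(800,571),interpolation=cv2.INTER_CUBIC))
E
```

```text
24.8667 tcp [ 563.8  -373.43  218.5 ] toolx [ 0.0084  0.0058 -0.9999] jaw 1.384 F [0.72 0.93 0.01] j [ 0.49  0.54  0.03  1.72 -0.03  0.88  1.92] w 0.6443250845229757
top bar 93 119.31059918142431 [ 581.8 -201.7  120. ] low part [ 576.57607951 -191.98671497   35.97675421]
 arbor top 129.6210649966606 129.46095339995708 face 84.42936657212418
scene bar 129 120.11511982885432 [ 584.6 -202.5  120. ] low part [ 590.73811199 -206.0785991    32.47627016]
 arbor top 129.01381218296302 128.73034917499632 face 85.94708907149757
```

View pics/c5.png

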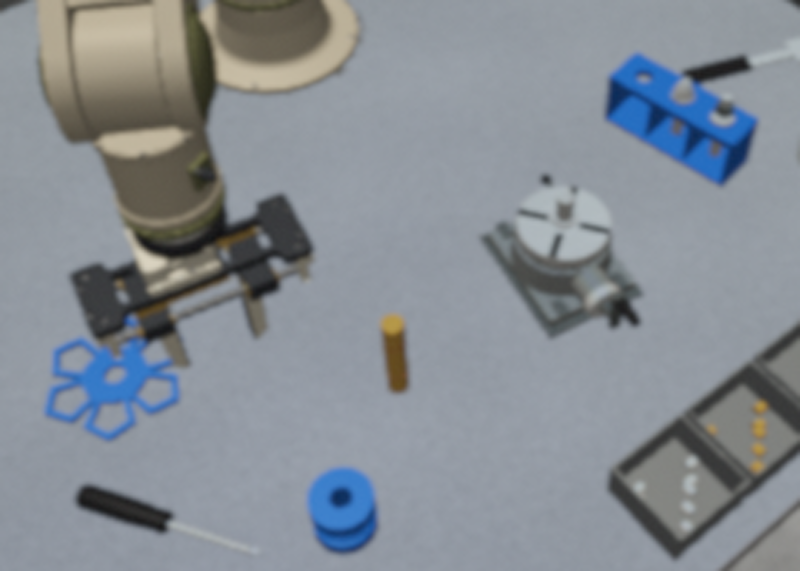

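The bar stands upright at crop (395,355), the arbor is seated on the disc at (565,208), the gripper is clear, and the other things are where they were. Force (27 N peak) and depth both put the collar below 5 mm. Handing in.

```bash
python3 -c "
from bench import ctrl
print(ctrl.sign_off())"
```

```text
the job is handed in; nothing more can be done
None
```

The arbor is in the bore and tapped down, the bar is back on the bench, and the job is handed in at about 25 s of the 72 s. The sign-off gives no verdict, so what follows rests on my own checks.

- **Setting by hand:** I took the plug arbor from the rack hole nearest the robot, lowered it into the bore and let go. By depth its collar then stood about 6 mm above the table's face.
- **Taps:** I gave two taps, peaking at about 22 N and 27 N net at the wrist sensor, and lifted the bar about 7.5 mm between them. Those are readings at the end of each row, so a short spike within a row would not show.
- **Collar height:** The arbor's top sank about 1.9 to 2.1 mm on average. Top-camera depth puts the collar at 4.2 mm right after the taps and about 5 mm in the last picture. The scene camera gives about 2.7 mm both times. The cameras therefore disagree by about 2 mm, and one reading sits at the limit. I judged it home because, by the wedge forces in the brief, even the stiffest case gives about 4.8 mm at 27 N.
- **Bar:** It stands upright with its top at about 120 mm, roughly 45 mm from where it stood at first because the arm drifted on the way back.
- **Rest of the scene:** In the last picture the gripper touches nothing, and the other things in view look unmoved; I did not measure them.

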